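Gather ring blanks from under a low riser and shut them in the parts chest

TASK

Ring blanks have ended up far in under the low clear acrylic riser: first clear the green wax block from in front of its opening by setting it on top of the riser, then reach in with the long-handled drag scoop and draw all the blanks out, without knocking the scoop, the hand or the arm against the riser and without shifting the capped vial that stands on it. Put every blank into the open wooden chest and lay the scoop back on its grey mat, upright on its blade and foot, grip end towards the same end as before. With all blanks inside, press the red pad at the knee of the chest's locked lid stay to break it while the lid is still up, then lower the lid gently, without letting it slam, until it is fully shut.

Things in the scene. Friction and masses are not known exactly. Their poses are not given: they have to be found in the camera images.
- riser: clear acrylic riser shelf fixed on the bench, 180 (x) x 222 (y) x 71 mm high; origin at the centre of its underside, +x points from the open front to the back, z up. Roof 6 mm thick, its underside 65 mm above the bench; closed side walls (inner faces at y = +-105 mm) and back (inner face at x = +85 mm); only the front, at x = -90 mm, is open
- riser_mouth (a point): middle of the riser's open front at bench level, x = -90 mm in the riser's frame; same axes as the riser, so x > 0 is under the roof. The blanks start 35 to 95 mm in. A fixed bench vice stands to the left of the way to the mouth: keep the hand clear of it
- scoop: drag scoop (hoe-like), 120 g. Origin at bench level under the middle of its wooden grip; +x to the blade, z up. Grip: bar 95 mm long (x -47..47), 20 wide, 26 high, centre 32 mm up; 9 mm rod at 30 mm height to the flat upright blade, 90 wide (y), 30 high, 3 thick, its drawing face (towards the grip) at x = 215 mm. Rubber foot under the grip at x = -40 mm: it stands level on blade and foot
- mat_middle (a point): middle of the grey mat, x = 100 mm in its frame; it lies under the scoop's rod when the scoop is in its place
- scoop_mat: thin grey mat (0.8 mm) for the scoop, 310 x 110 mm, from x = -55 to +255 mm in its own frame; its origin is where the scoop's origin belongs, its +x the way the scoop's blade end belongs
- wax_block: green wax block 34 x 62 x 22 mm (x, y, z); origin at the centre of its underside
- ring_a: finger-ring blank (white), a plain cylinder ring 21 mm across, 9 mm high, lying flat; origin at the centre of its underside. None when absent in this run
- ring_b: finger-ring blank (pale gold), a plain cylinder ring 21 mm across, 9 mm high, lying flat; origin at the centre of its underside. None when absent in this run
- ring_c: finger-ring blank (white), a plain cylinder ring 21 mm across, 9 mm high, lying flat; origin at the centre of its underside. None when absent in this run
- ring_d: finger-ring blank (pale gold), a plain cylinder ring 21 mm across, 9 mm high, lying flat; origin at the centre of its underside. None when absent in this run
- ring_e: finger-ring blank (white), a plain cylinder ring 21 mm across, 9 mm high, lying flat; origin at the centre of its underside. None when absent in this run
- vial: small clear vial with a white cap, 34 mm across and 34 mm high, standing on the roof of the riser on its +y half; not to be shifted
- chest: open wooden chest fixed on the bench, 120 (x) x 140 (y) x 65 mm high, walls and floor 5 mm; origin at the centre of its underside, +x to the back, where the lid is hinged (hinge line along y at x = 60, z = 67 mm)
- lid (a joint): lid angle: 0 = standing open, leaning 15 degrees back from upright (as found, locked by the stay); grows as the lid comes forward and down; 1.83 = fully shut. Lid 125 mm long from the hinge, 140 wide, 8 thick; stiff (about 0.12 N m friction), stays where it is left. It can be pushed shut from behind, then down, with closed fingers
- lid_edge (a point): middle of the lid's free edge, 125 mm from the hinge, half way through its thickness
- stay_knee (a joint): fold of the two-link brass stay on the chest's +y side (outside, 76 mm from the chest's middle): 0 = straight, just over centre and locked, so that the lid cannot be lowered; it breaks when the knee pad is pressed about 15 mm down (some 4 N); about 2.6 when the lid is shut
- knee_pad (a point): top of the red pad at the stay's knee, a round stub 16 mm thick and 20 mm long along y on the +y side of the chest, about 90 mm above the bench while the stay is locked; this point is over the middle of the stub and 8 mm above its axis

How it is judged:
By the outcome, as a careful person would: the job done as asked, in the order asked, and still so for the second after the job is handed in, with the robot touching nothing.
Of ring_a, ring_b, ring_c, ring_d, ring_e only 3 to 5 are there at a start; the rules pass over those that are not, and their reading is None.
At some moment in a run one of ring_a, ring_b, ring_c, ring_d, ring_e may be knocked a few centimetres aside while the robot is not near it.
Once in a run the grip may slacken for a moment while it holds something.
It also fails if it takes over 210 s, if anything falls off the work surface, if the arm or the gripper's body presses on something with over 40 N, if the wrist force passes 120 N, or if a joint passes its speed limit or range.

ROBOT

A 6-joint arm with a two-finger parallel gripper is mounted at the origin on a cart in front of the work surface, level with it; the furniture and walls round the work are solid. World frame = base frame: x ahead of the robot, y to its left, z up, the work surface at z = 0. Lengths are in m, angles in rad, forces in N, time in s.
With the tool pointing down it reaches from about 0.225 to 0.875 m from the base axis. Payload 3.4 kg.
Tool frame: the origin (TCP) lies at the very end of the fingers, on their centre line; the grasp point (between the pads) lies 19 mm behind it; z points along the fingers, y is the direction in which the jaws open and shut (so a half turn about z gives the same grasp; the last joint's range is limited). The gripper opens to 85 mm and grips with 20 to 120 N. Pads are 22 mm wide; open, the fingers measure 114 mm over their backs; the gripper's body (76 mm by 85 mm) begins 54 mm behind the grasp point. The pads swing forward as they close: fully open they stand 13 mm farther back than shut.
Start: joints at [-1.285, 0.276, 1.505, -0, 1.361, -0.121], TCP at [0.228, -0.528, 0.231] pointing down, gripper open.
Joint ranges: [-2.89, 2.89], [-0.75, 2.08], [0.22, 2.7], [-1.18, 4.32], [0.11, 2.71], [-2.7, 2.7]. Speed limits (rad/s): [2.57, 2.57, 3.14, 3.14, 3.14, 3.14].

INTERFACE

Orientations are given as a unit quaternion [w, x, y, z].
In Python, from rig import manip gives the robot as it stands. The module is installed in compiled form; this text tells all that it offers.
- The arm moves only by the tool carry_out, never from a script. Its argument "moves" is one flat list of numbers, 5 for each row, row after row: the opening in per cent of the stroke, from 0 (shut) to 100 (fully open), then the shift along the world's x, y, z in cm, then the turn about the world's z in rad. A call has exactly 10 rows; each row shifts and turns the commanded pose from where the row before left it; what a row does not reach is not made up. A row lasts 1/10 s, in which the tool goes at most 50 mm and 8.59 degrees, less where a joint would pass 70% of its speed; a pose out of reach is approached as far as the arm can. A call is refused whole if a number of a shift passes 5 or a number of a turn 0.15, either way. A call with a gripper value outside its range is refused whole. The fingers move at their own pace and stop on an object; "squeeze" is the grip in N (left out, the last holds). Time passes only in rows, so rows that do not move let the fingers close, or fill a call up. It gives the time, the measured TCP pose, the force and the opening at its end, in the units of the state.
- manip.get_state(): the state, without advancing time (a new reading comes with each control period).
- manip.get_image(name): name is "scene" or "top"; returns the picture (420x560x3 uint8, red, green, blue); there is no depth.
- manip.camera_info(name): a dict with "fov_y" (degrees; the focal length in pixels is half the picture's height over the tangent of half this angle, whatever the lens; pixels are square), "cx", "cy" (the principal point, pixels), "dist" ([k1, k2, p1, p2, k3] as OpenCV has them; the pictures are not rectified), "rvec" (rotation vector, rad) and "tvec" (3), from world to camera coordinates, as OpenCV has them. Camera axes: x right, y down, z forward; pixel columns grow to the right and rows downward; lengths in m; the calibration is good to about 2 mm. A picture is of the moment at which its call begins. camera_info takes no time and is no camera call.
- manip.sign_off(): hands the job in, once; it reports no verdict.
The state is a dict: "clock": time; "qpos": joint angles; "qd": joint speeds; "effort": joint torques, N m; "position": TCP position; "ee_rot": TCP orientation; "contact_force": force on the tool from outside, world axes, zero at the start; "moment": the same for the moment, N m; "width": finger opening in m.
Only numpy, scipy, OpenCV 4.12 (cv2) and the standard library are available. Lean on these libraries where they do the work, as an engineer would, in place of code of your own. Each camera call takes 0.05 s, during which the arm holds its last target. There are 200 camera calls.

## Working session

There is one attempt and no reset: what is moved stays moved. The work goes in short steps, Python scripts to look and compute and a tool call to move; the robot and the scene stay as the last step left them, time stands still between calls to the robot, and variables do not carry over. Pictures are saved under pics/ and viewed, about 12 in all and at most 16, crops included, and the job is handed in when it is done.

Besides the shell and the picture viewer there is one more tool, called after ">>>" as name(argument=value, ...) on one line, values as JSON. carry_out: Moves the arm, as the interface text tells. Its arguments: {"type":"object","properties":{"moves":{"type":"array","items":{"type":"number"}},"squeeze":{"type":"number"}},"required":["moves"]}

```bash
mkdir -p pics; cat > h.py <<'E'
import numpy as np, cv2
from rig import manip
def cam(n):
    c=manip.camera_info(n); f=210/np.tan(np.radians(c["fov_y"])/2)
    K=np.array([[f,0,c["cx"]],[0,f,c["cy"]],[0,0,1.]])
    R=cv2.Rodrigues(np.array(c["rvec"],float))[0]; t=np.array(c["tvec"],float).ravel()
    return K,np.array(c["dist"],float),R,t
def ray(n,px):
    K,d,R,t=cam(n); u=cv2.undistortPoints(np.array(px,float).reshape(-1,1,2),K,d).reshape(-1,2)
    return -R.T@t,(R.T@np.c_[u,np.ones(len(u))].T).T
def onz(n,px,z):
    o,r=ray(n,px); return o+r*((z-o[2])/r[:,2])[:,None]
def proj(n,P):
    K,d,R,t=cam(n); return cv2.projectPoints(np.array(P,float).reshape(-1,1,3),R,t,K,d)[0].reshape(-1,2)
def shot(n,name,crop=None,s=1):
    im=manip.get_image(n)[:,:,::-1].copy(); 
    v=im if crop is None else im[crop[1]:crop[3],crop[0]:crop[2]]
    cv2.imwrite(f"pics/{name}.png",cv2.resize(v,None,fx=s,fy=s,interpolation=cv2.INTER_CUBIC)); return im
E
python3 - <<'E'
from h import *
a=shot("top","top0",s=1.42); b=shot("scene","scene0",s=1.42)
cv2.imwrite("t.png",a);cv2.imwrite("s.png",b)
for n in("top","scene"): K,d,R,t=cam(n); print(n,K.round(1).tolist(),d,(-R.T@t).round(3),R[2].round(3))
s=manip.get_state();print(s)
E
```

```text
top [[441.1, 0.0, 281.8], [0.0, 441.1, 215.8], [0.0, 0.0, 1.0]] [0.02824963 0.         0.         0.         0.        ] [ 0.343 -0.257  1.012] [ 0.148 -0.001 -0.989]
scene [[487.3, 0.0, 284.8], [0.0, 487.3, 215.9], [0.0, 0.0, 1.0]] [0.05646209 0.         0.         0.         0.        ] [-0.236 -1.092  0.894] [ 0.545  0.625 -0.559]
{'clock': 0.1, 'qpos': array([-1.28501795e+00,  2.76525750e-01,  1.50602368e+00, -4.71925853e-06,
        1.36069707e+00, -1.21007085e-01]), 'qd': array([-0.00114611, -0.0025526 , -0.00089704,  0.00017714, -0.00045236,
       -0.00010647]), 'effort': array([ 2.08889862e-03, -4.17695439e+01, -2.46402472e+01,  2.67324253e-05,
        5.75185273e-03, -1.10021764e-05]), 'position': array([ 0.22735784, -0.52762031,  0.2305228 ]), 'ee_rot': array([-8.23931533e-04,  9.79386473e-01,  2.01993697e-01, -7.03493116e-05]), 'contact_force': array([-0.66872402,  0.98477828,  0.20307527]), 'moment': array([ 0.01253699,  0.02099124, -0.01647482]), 'width': 0.08530010682811649}
```

View pics/top0.png

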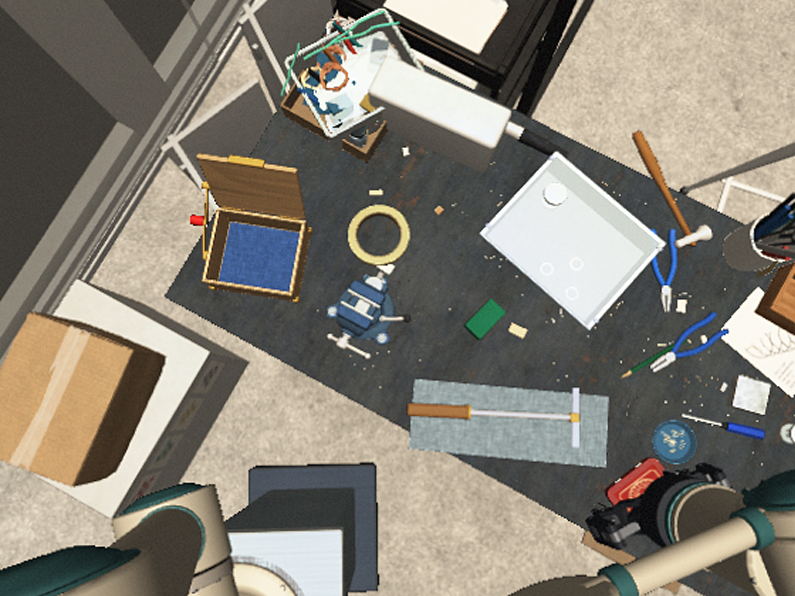

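View pics/scene0.png

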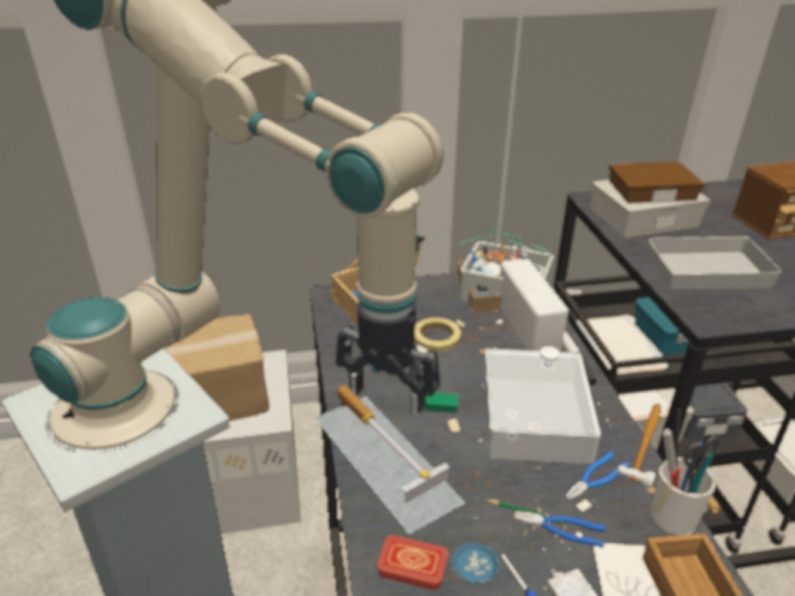

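```bash
python3 - <<'E'
from h import *
a=cv2.imread("t.png");b=cv2.imread("s.png")
cv2.imwrite("pics/c1.png",cv2.resize(a[100:240,320:480],None,fx=4,fy=4,interpolation=cv2.INTER_CUBIC))
h=cv2.cvtColor(a,cv2.COLOR_BGR2HSV)
def blobs(name,lo,hi,z,roi):
    m=cv2.inRange(h,lo,hi); M=np.zeros_like(m); x0,y0,x1,y1=roi; M[y0:y1,x0:x1]=m[y0:y1,x0:x1]
    n,l,st,ce=cv2.connectedComponentsWithStats(M)
    for i in range(1,n):
        if st[i,4]>15:
            c=max(cv2.findContours((l==i).astype(np.uint8),0,2)[0],key=cv2.contourArea)
            bx=cv2.boxPoints(cv2.minAreaRect(c)); P=onz("top",bx,z)
            print(name,st[i,4],ce[i].round(1),onz("top",[ce[i]],z)[0].round(4),"box",P[:,:2].round(3).tolist())
blobs("green",(45,100,40),(85,255,255),.022,(300,190,380,260))
blobs("red",(0,150,100),(8,255,255),.082,(120,140,160,170))
blobs("wood",(5,100,60),(18,255,255),.045,(280,270,340,310))
blobs("blue",(100,90,50),(125,255,255),.005,(140,145,220,215))
for n,p,z in(("mat",[[414,379],[608,396],[606,467],[410,449]],0.),("riser",[[557,153],[664,243],[590,328],[482,235]],.071),("bladetop",[[572,388],[580,388],[580,447],[572,447]],.03),("chestfront",[[203,289],[297,299],[309,232]],.065)):
    print(n,onz("top",np.array(p)/1.42,z)[:,:2].round(3).tolist())
E
```

```text
green 416 [341.  224.2] [ 0.4686 -0.3919  0.022 ] box [[0.46, -0.359], [0.502, -0.404], [0.477, -0.426], [0.435, -0.381]]
red 61 [138.3 154.5] [0.6251 0.0495 0.082 ] box [[0.619, 0.06], [0.634, 0.059], [0.63, 0.039], [0.616, 0.041]]
wood 376 [308.2 288.9] [ 0.3267 -0.3114  0.045 ] box [[0.319, -0.265], [0.339, -0.266], [0.334, -0.359], [0.314, -0.358]]
blue 2069 [182.3 180.5] [ 0.5833 -0.0284  0.005 ] box [[0.545, 0.037], [0.644, 0.024], [0.622, -0.094], [0.524, -0.079]]
mat [[0.376, -0.278], [0.342, -0.586], [0.232, -0.574], [0.267, -0.268]]
riser [[0.721, -0.511], [0.572, -0.665], [0.444, -0.543], [0.592, -0.388]]
bladetop [[0.355, -0.521], [0.355, -0.534], [0.266, -0.527], [0.266, -0.515]]
chestfront [[0.52, 0.043], [0.501, -0.101], [0.606, -0.12]]
```

View pics/c1.png

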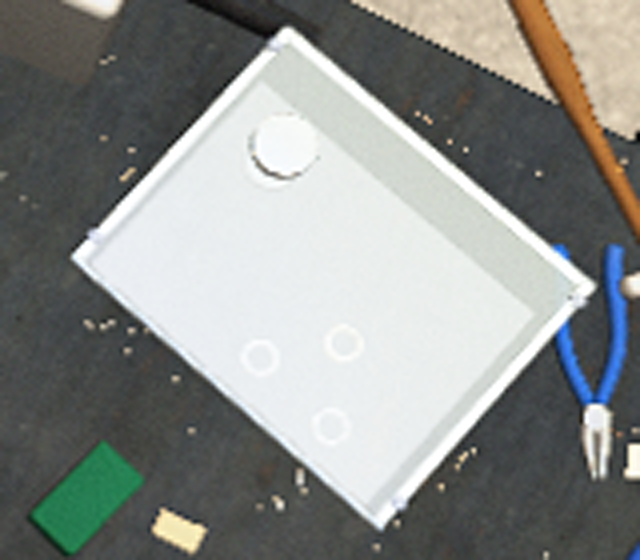

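```bash
cat >> h.py <<'E'
RC=np.array([.5823,-.5268]);RY=-.763
X=np.array([np.cos(RY),np.sin(RY)]);Y=np.array([-X[1],X[0]])
def toR(p): d=np.array(p)[...,:2]-RC; return np.stack([d@X,d@Y],-1)
def frR(x,y): return RC+x*X+y*Y
def st():
    s=manip.get_state();w,a,b,_=s["ee_rot"];jaw=np.degrees(np.arctan2(2*b*b-1,2*a*b))
    print("t%.1f"%s["clock"],"tcp",(s["position"]*100).round(2),"jaw",jaw.round(1),"F",s["contact_force"].round(1),"w",s["width"].round(4),"q",s["qpos"].round(2)); return s
E
python3 - <<'E'
from h import *
r=320+np.array([[261,357],[344,342],[331,427]])/4;r[:,1]-=220
P=onz("top",r,.009);print(P.round(4),toR(P).round(3))
v=onz("top",[[320+284/4,100+146/4]],.105);print("vial",v.round(3),toR(v).round(3))
print("green",toR([.4686,-.3919]))
print(frR(.03,-.06),frR(-.09,0))
st()
E
```

```text
[[ 0.549  -0.4996  0.009 ]
 [ 0.5565 -0.548   0.009 ]
 [ 0.5069 -0.5372  0.009 ]] [[-0.043 -0.003]
 [-0.004 -0.033]
 [-0.047 -0.06 ]]
vial [[ 0.643 -0.495  0.105]] [[0.022 0.065]]
green [-0.17540692  0.01892387]
[ 0.56251741 -0.59089874] [ 0.51725106 -0.46460164]Traceback (most recent call last):
  File "<stdin>", line 7, in <module>
  File "h.py", line 25, in st
    print("t%.1f"%s["clock"],"tcp",(s["position"]*100).round(2),"jaw",jaw.round(1),"F",s["contact_force"].round(1),"w",s["width"].round(4),"q",s["qpos"].round(2)); return s
                                                                                                                       ^^^^^^^^^^^^^^^^
AttributeError: 'float' object has no attribute 'round'
```

>>> carry_out(moves=[100,2.4,1.35,0,-0.126,100,2.4,1.35,0,-0.126,100,2.4,1.35,0,-0.126,100,2.4,1.35,0,-0.126,100,2.4,1.35,0,-0.126,100,2.4,1.35,-2,-0.126,100,2.4,1.35,-2,-0.126,100,2.4,1.35,-2,-0.126,100,2.4,1.35,-2,-0.126,100,2.4,1.35,-2,-0.126], squeeze=40)

```text
clock: 1.1
position: [0.4682, -0.3922, 0.1301]
ee_rot: [-0.0, 0.909, -0.416, -0.0]
contact_force: [-0.4, -0.4, -0.1]
width: 0.0851
```

```bash
sed -i 's/,jaw.round(1)/,round(float(jaw),1)/; s/s\["width"\].round(4)/round(float(s["width"]),4)/' h.py; python3 -c "
from h import *
st()"
```

```text
t1.1 tcp [ 46.82 -39.22  13.01] jaw -139.2 F [-0.4 -0.4 -0.1] w 0.0851 q [-0.81  0.4   1.58 -0.    1.16  1.62]
```

>>> carry_out(moves=[100,0,0,-2.5,0,100,0,0,-2.5,0,100,0,0,-2.5,0,100,0,0,-2.5,0,100,0,0,-1.5,0,100,0,0,-1,0,0,0,0,0,0,0,0,0,0,0,0,0,0,0,0,0,0,0,0,0])

```text
clock: 2.1
position: [0.4683, -0.3939, 0.0078]
ee_rot: [0.001, 0.91, -0.414, 0.001]
contact_force: [0.2, 0.4, -1.1]
width: 0.0332
```

>>> carry_out(moves=[0,0,0,0,0,0,0,0,0,0,0,0,0,2,0,0,0,0,3,0,0,0,0,3,0,0,0,0,3,0,0,0,0,2,0,0,0,0,0,0,0,0,0,0,0,0,0,0,0,0])

```text
clock: 3.1
position: [0.4666, -0.3921, 0.1345]
ee_rot: [-0.001, 0.91, -0.414, -0.002]
contact_force: [-0.3, -0.4, -1.7]
width: 0.0332
```

```bash
python3 -c "
from h import *
st(); shot('scene','s1',(200,150,500,400),2); print(frR(.035,-.055))"
```

```text
t3.1 tcp [ 46.66 -39.21  13.45] jaw -138.9 F [-0.3 -0.4 -1.7] w 0.0332 q [-0.81  0.39  1.57 -0.    1.18  1.61]
[ 0.5695867  -0.59074038]
```

View pics/s1.png

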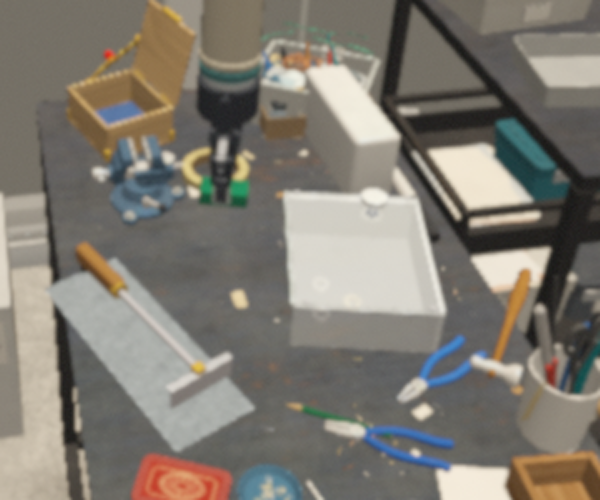

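>>> carry_out(moves=[0,1.3,-2.5,0,0,0,1.3,-2.5,0,0,0,1.3,-2.5,0,0,0,1.3,-2.5,0,0,0,1.3,-2.5,0,0,0,1.3,-2.5,0,0,0,1.3,-2.5,0,0,0,1.2,-2.4,0,0,0,0,0,-1.5,0,0,0,0,-1.5,0])

```text
clock: 4.15
position: [0.57, -0.5918, 0.1032]
ee_rot: [-0.001, 0.91, -0.414, -0.001]
contact_force: [-0.6, 0.3, -1.2]
width: 0.0331
```

>>> carry_out(moves=[0,0,0,-1,0,0,0,0,-0.7,0,0,0,0,-0.3,0,0,0,0,-0.3,0,0,0,0,0,0,0,0,0,0,0,0,0,0,0,0,0,0,0,0,0,0,0,0,0,0,0,0,0,0,0])

```text
clock: 5.15
position: [0.5705, -0.5922, 0.0835]
ee_rot: [0.0, 0.91, -0.414, 0.0]
contact_force: [0.2, 0.2, -0.9]
width: 0.0328
```

```bash
python3 -c "
from h import *
st()"
```

```text
t5.2 tcp [ 57.05 -59.22   8.35] jaw -138.9 F [ 0.2  0.2 -0.9] w 0.0328 q [-0.89  0.74  1.06 -0.    1.34  1.54]
```

>>> carry_out(moves=[0,0,0,-0.1,0,0,0,0,-0.1,0,0,0,0,-0.1,0,0,0,0,-0.1,0,0,0,0,0,0,0,0,0,0,0,0,0,0,0,0,0,0,0,0,0,0,0,0,0,0,0,0,0,0,0])

```text
clock: 6.15
position: [0.5705, -0.5921, 0.0794]
ee_rot: [0.0, 0.91, -0.414, 0.0]
contact_force: [0.8, 0.1, -1.2]
width: 0.0328
```

>>> carry_out(moves=[0,0,0,-0.1,0,0,0,0,-0.1,0,0,0,0,0,0,0,0,0,0,0,0,0,0,0,0,0,0,0,0,0,0,0,0,0,0,0,0,0,0,0,0,0,0,0,0,0,0,0,0,0])

```text
clock: 7.15
position: [0.5706, -0.5922, 0.0788]
ee_rot: [0.0, 0.91, -0.414, 0.0]
contact_force: [-1.7, 2.1, 5.8]
width: 0.0331
```

>>> carry_out(moves=[55,0,0,0.1,0,55,0,0,0,0,55,0,0,0,0,55,0,0,2,0,55,0,0,3,0,55,0,0,3,0,100,-2.5,2.6,0,-0.08,100,-2.5,2.6,0,-0.08,100,-2.5,2.6,0,-0.08,100,-2.5,2.6,0,-0.08])

```text
clock: 8.15
position: [0.4695, -0.487, 0.1579]
ee_rot: [0.0, 0.832, -0.555, -0.0]
contact_force: [0.3, 0.3, 0.5]
width: 0.0852
```

>>> carry_out(moves=[100,-2.5,2.6,0,-0.08,100,-2.5,2.6,0,-0.08,100,-2.5,2.6,0,-0.08,100,-2.5,2.6,0,-0.08,100,-2.5,2.6,-2,-0.08,100,-2,2.7,-2,-0.07,100,0,0,-1.5,0,100,0,0,0,0,100,0,0,0,0,100,0,0,0,0])

```text
clock: 9.15
position: [0.3266, -0.3326, 0.1042]
ee_rot: [-0.0, -0.681, 0.732, -0.001]
contact_force: [-0.4, -0.2, 0.2]
width: 0.0853
```

```bash
python3 - <<'E'
from h import *
s=st(); a=shot('top','t2',(260,80,520,360),2)
b=shot('scene','s2')
h=cv2.cvtColor(a,cv2.COLOR_BGR2HSV)
m=cv2.inRange(h,(45,100,40),(85,255,255));m[:90]=0;m[240:]=0;m[:,:330]=0;m[:,480:]=0
ys,xs=np.nonzero(m);P=onz("top",[[xs.mean(),ys.mean()]],.093);print(len(xs),P,toR(P))
E
```

```text
t9.2 tcp [ 32.66 -33.26  10.42] jaw 175.9 F [-0.4 -0.2  0.2] w 0.0853 q [-0.94  0.23  1.93 -0.    0.99  2.27]
438 [[ 0.57054451 -0.59044583  0.093     ]] [[ 0.03548871 -0.05412518]]
```

View pics/t2.png

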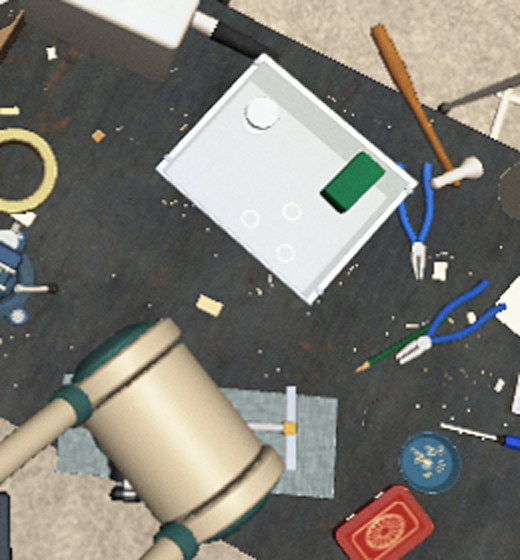

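>>> carry_out(moves=[100,-0.1,0,-2.5,0,100,0,0.1,-2.5,0,100,0,0,-2,0,100,0,0,-1.2,0,100,0,0,-0.8,0,100,0,0,0,0,0,0,0,0,0,0,0,0,0,0,0,0,0,0,0,0,0,0,0,0], squeeze=100)

```text
clock: 10.25
position: [0.3247, -0.3304, 0.0138]
ee_rot: [-0.0, -0.681, 0.732, -0.001]
contact_force: [-0.2, -0.0, 0.6]
width: 0.0286
```

>>> carry_out(moves=[0,0,0,0,0,0,0,0,0,0,0,0,0,0.5,0,0,0,0,1,0,0,0,0,1,0,0,0,0,1,0,0,0,0,1,0,0,0,0,1,0,0,0,0,0.5,0,0,0,0,0,0])

```text
clock: 11.25
position: [0.3249, -0.3306, 0.0743]
ee_rot: [-0.0, -0.681, 0.732, -0.001]
contact_force: [0.8, 0.3, -0.4]
width: 0.019
```

```bash
python3 - <<'E'
from h import *
s=st(); b=shot('scene','s3',(200,230,400,400),3)
E
```

```text
t11.2 tcp [ 32.49 -33.06   7.43] jaw 175.9 F [ 0.8  0.3 -0.4] w 0.019 q [-0.94  0.26  1.97 -0.    0.91  2.27]
```

View pics/s3.png

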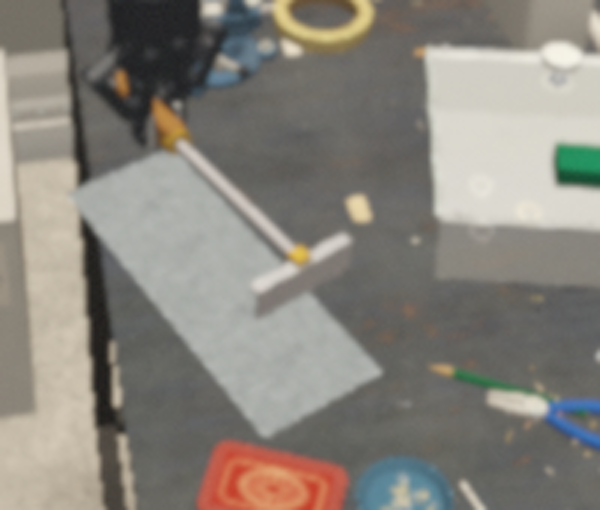

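```bash
python3 - <<'E'
from h import *
d=np.radians(-94.1);u=np.array([np.cos(d),np.sin(d)]);v=np.array([-u[1],u[0]])
for z in(.08,.09,.1):
  p=[np.r_[np.array([.3249,-.3306])+.196*u+k*v,z] for k in(-.045,.045)]
  print(z,proj("scene",p).round(1).tolist(),proj("top",p).round(1).tolist())
a=shot('top','t3',(300,240,420,330),5)
g=cv2.cvtColor(a,cv2.COLOR_BGR2HSV)
m=cv2.inRange(g,(110,8,150),(150,80,255));m[:240]=0;m[330:]=0;m[:,:380]=0;m[:,430:]=0
ys,xs=np.nonzero(m);print(len(xs),xs.mean(),ys.min(),ys.max())
E
```

```text
0.08 [[285.1, 329.0], [316.3, 311.7]] [[413.1, 316.5], [413.0, 272.4]]
0.09 [[285.1, 325.8], [316.5, 308.5]] [[414.5, 316.9], [414.4, 272.3]]
0.1 [[285.2, 322.5], [316.7, 305.3]] [[416.0, 317.3], [415.9, 272.2]]
170 409.5529411764706 273 317
```

View pics/t3.png

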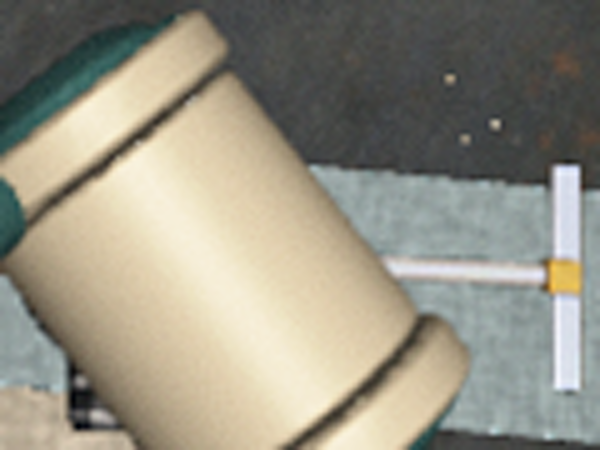

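>>> carry_out(moves=[0,-0.2,0.3,0,0.11,0,-0.2,0.3,0,0.11,0,-0.2,0.3,0,0.11,0,-0.2,0.3,0,0.11,0,-0.2,0.2,0,0.11,0,-0.1,0.2,0,0.11,0,-0.1,0.2,0,0.11,0,-0.1,0.2,0,0.11,0,0,0,-1.5,0,0,0,0,-1.5,0])

```text
clock: 12.35
position: [0.3115, -0.3101, 0.0428]
ee_rot: [0.0, 0.928, -0.372, 0.0]
contact_force: [0.3, -0.7, -2.6]
width: 0.0188
```

>>> carry_out(moves=[0,0,0,-0.7,0,0,0,0,-0.6,0,0,0,0,0,0,0,0,0,0,0,0,0,0,0,0,0,0,0,0,0,0,0,0,0,0,0,0,0,0,0,0,0,0,0,0,0,0,0,0,0])

```text
clock: 13.35
position: [0.3115, -0.3101, 0.0304]
ee_rot: [0.0, 0.928, -0.372, 0.0]
contact_force: [0.1, -0.1, -1.2]
width: 0.0187
```

```bash
python3 - <<'E'
from h import *
s=st(); a=shot('top','t4',(280,100,480,270),4)
p=s["position"];print("TCP riser",toR(p))
c=np.r_[p[:2]+.1965*X,.048]
pr=[c+np.r_[k*Y,0] for k in(-.045,0,.045)]
print("pred blade top px in crop",((proj("top",pr)-[280,100])*4).round(0).tolist())
E
```

```text
t13.3 tcp [ 31.15 -31.01   3.04] jaw -133.7 F [ 0.1 -0.1 -1.2] w 0.0187 q [-0.94  0.3   2.07 -0.    0.77  1.39]
TCP riser [-0.34546064 -0.03052725]
pred blade top px in crop [[413.0, 570.0], [350.0, 515.0], [288.0, 461.0]]
```

View pics/t4.png

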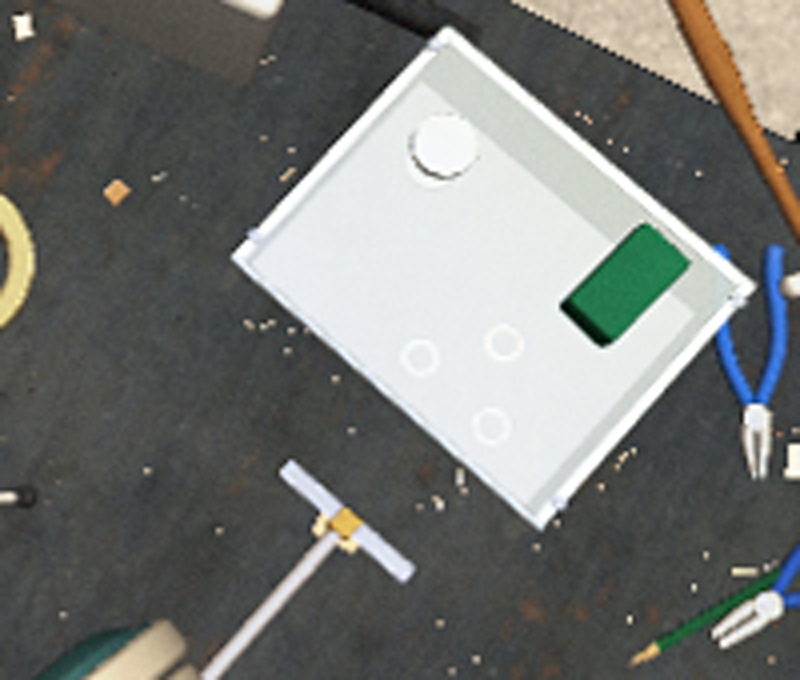

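>>> carry_out(moves=[0,0.8,-0.8,0,0.01,0,1.5,-1.4,0,0.01,0,1.5,-1.4,0,0,0,1.5,-1.4,0,0,0,1.5,-1.5,0,0,0,1.5,-1.4,0,0,0,1.5,-1.4,0,0,0,1.5,-1.5,0,0,0,0.8,-0.8,0,0,0,0.5,-0.5,0,0])

```text
clock: 14.4
position: [0.4384, -0.432, 0.03]
ee_rot: [0.0, 0.932, -0.363, 0.0]
contact_force: [-1.1, 0.2, -0.8]
width: 0.0186
```

```bash
python3 - <<'E'
from h import *
s=st(); a=shot('top','t5',(280,100,480,270),4)
p=s["position"];print("TCP riser",toR(p))
E
```

```text
t14.4 tcp [ 43.84 -43.2    3.  ] jaw -132.6 F [-1.1  0.2 -0.8] w 0.0186 q [-0.89  0.5   1.69 -0.    0.95  1.42]
TCP riser [-0.1695003  -0.03094629]
```

View pics/t5.png

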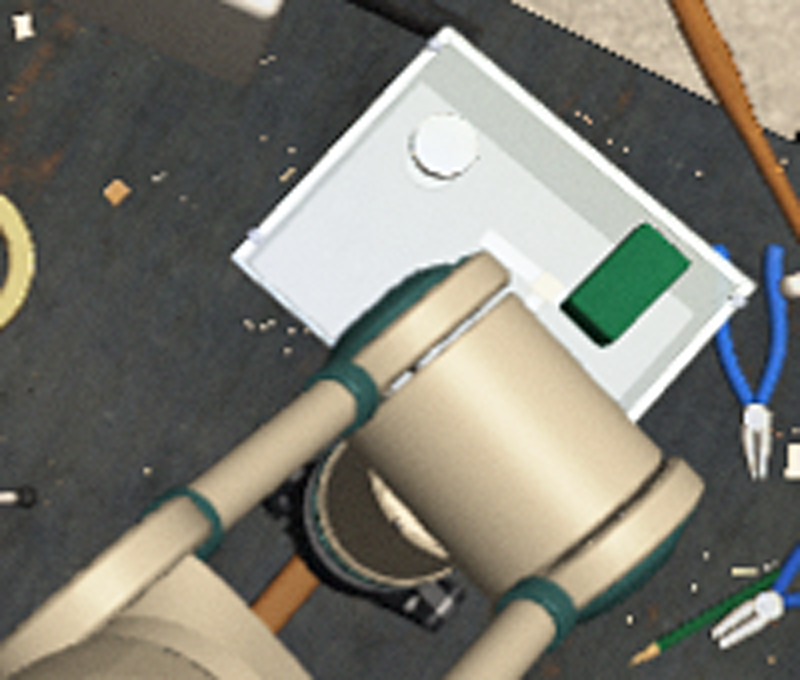

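>>> carry_out(moves=[0,0,0,-0.4,0,0,0,0,-0.4,0,0,0,0,-0.4,0,0,0,0,-0.3,0,0,0,0,-0.15,0,0,0,0,0,0,0,0,0,0,0,0,0,0,0,0,0,0,0,0,0,0,0,0,0,0])

```text
clock: 15.45
position: [0.4374, -0.431, 0.014]
ee_rot: [0.0, 0.932, -0.363, -0.0]
contact_force: [-1.4, 1.1, 2.5]
width: 0.0186
```

>>> carry_out(moves=[0,-0.5,0.5,0,0,0,-0.8,0.8,0,0,0,-1,0.95,0,0,0,-1,0.95,0,0,0,-1,0.95,0,0,0,-1,0.95,0,0,0,-1,0.95,0,0,0,-1,0.95,0,0,0,-1,0.95,0,0,0,-1,0.95,0,0])

```text
clock: 16.45
position: [0.3439, -0.3415, 0.014]
ee_rot: [0.0, 0.932, -0.363, 0.0]
contact_force: [0.8, -1.0, 1.2]
width: 0.019
```

>>> carry_out(moves=[0,-1,0.95,0,0,0,-1,0.95,0,0,0,-1,0.95,0,0,0,-1,0.95,0,0,0,-0.8,0.8,0,0,0,-0.5,0.5,0,0,0,0,0,0,0,0,0,0,0,0,0,0,0,0,0,0,0,0,0,0])

```text
clock: 17.45
position: [0.2918, -0.2915, 0.0137]
ee_rot: [0.0, 0.932, -0.363, 0.0]
contact_force: [-0.5, 0.6, -0.7]
width: 0.0183
```

```bash
python3 - <<'E'
from h import *
s=st(); a=shot('top','t6',(260,100,460,270),4)
p=s["position"];print("TCP riser",toR(p))
E
```

```text
t17.4 tcp [ 29.18 -29.15   1.37] jaw -132.6 F [-0.5  0.6 -0.7] w 0.0183 q [-0.95  0.29  2.15 -0.    0.7   1.36]
TCP riser [-0.37260982 -0.03066751]
```

View pics/t6.png

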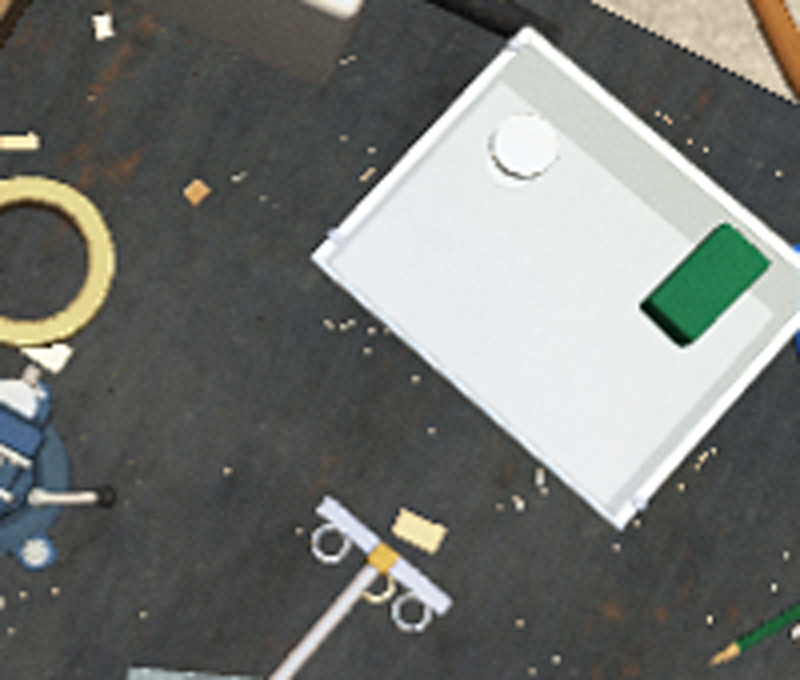

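>>> carry_out(moves=[0,0,0,0.5,0,0,0,0,1,0,0,0,0,1.5,0,0,0,0,1.5,0,0,0,0,1,0,0,0,0,0.5,0,0,0,0,0,0,0,0,0,0,0,0,0,0,0,0,0,0,0,0,0])

```text
clock: 18.5
position: [0.2912, -0.2907, 0.0733]
ee_rot: [-0.0, 0.932, -0.363, -0.001]
contact_force: [-0.0, 0.4, -1.1]
width: 0.0185
```

```bash
python3 - <<'E'
from h import *
s=st()
a=cv2.imread("t.png");g=cv2.cvtColor(a,cv2.COLOR_BGR2HSV)
m=cv2.inRange(g,(80,15,90),(110,70,190));M=np.zeros_like(m);M[260:340,280:435]=m[260:340,280:435]
M=cv2.morphologyEx(M,cv2.MORPH_CLOSE,np.ones((9,9)));M=cv2.morphologyEx(M,cv2.MORPH_OPEN,np.ones((9,9)))
c=max(cv2.findContours(M,0,2)[0],key=cv2.contourArea)
P=onz("top",c.reshape(-1,2),.0008)[:,:2].astype(np.float32)
r=cv2.minAreaRect(P);print(r, cv2.boxPoints(r).round(4).tolist())
# ring positions
b=shot("top","t7"); g=cv2.cvtColor(b,cv2.COLOR_BGR2HSV)
px=np.array([[331,543],[378,587],[411,609]])/4+[260,100]
print(onz("top",px,.009).round(4))
E
```

```text
t18.5 tcp [ 29.12 -29.07   7.33] jaw -132.6 F [-0.   0.4 -1.1] w 0.0185 q [-0.95  0.2   2.07 -0.    0.87  1.36]
((0.305009663105011, -0.4247834086418152), (0.31017282605171204, 0.11196696013212204), 83.49822235107422) [[0.23180000483989716, -0.5724999904632568], [0.34310001134872437, -0.5852000117301941], [0.3781999945640564, -0.2770000100135803], [0.2669000029563904, -0.26440000534057617]]
[[ 0.4435 -0.3964  0.009 ]
 [ 0.4178 -0.4218  0.009 ]
 [ 0.4048 -0.4399  0.009 ]]
```

>>> carry_out(moves=[0,0.2,-0.5,0,-0.1,0,0.2,-0.5,0,-0.1,0,0.2,-0.5,0,-0.1,0,0.2,-0.5,0,-0.1,0,0.3,-0.6,0,-0.1,0,0.3,-0.6,0,-0.1,0,0.3,-0.7,0,-0.1,0,0.3,-0.7,0,-0.1,0,0.3,-0.8,0,-0.1,0,0,0,0,-0.03])

```text
clock: 19.55
position: [0.315, -0.3462, 0.0736]
ee_rot: [-0.0, -0.669, 0.743, -0.0]
contact_force: [1.3, -0.3, -1.7]
width: 0.0181
```

>>> carry_out(moves=[0,0,0,-1,0,0,0,0,-1,0,0,0,0,-1,0,0,0,0,-1,0,0,0,0,-0.8,0,0,0,0,-0.5,0,0,0,0,0,0,0,0,0,0,0,0,0,0,0,0,0,0,0,0,0])

```text
clock: 20.55
position: [0.3147, -0.3454, 0.0212]
ee_rot: [-0.0, -0.67, 0.742, -0.0]
contact_force: [-0.7, -0.1, -1.4]
width: 0.0185
```

```bash
python3 - <<'E'
from h import *
s=st()
E
```

```text
t20.6 tcp [ 31.47 -34.54   2.12] jaw 174.1 F [-0.7 -0.1 -1.4] w 0.0185 q [-0.98  0.34  2.03 -0.    0.77  2.26]
```

>>> carry_out(moves=[0,0,0,-0.3,0,0,0,0,-0.2,0,0,0,0,-0.1,0,0,0,0,-0.05,0,0,0,0,-0.05,0,0,0,0,0,0,0,0,0,0,0,0,0,0,0,0,0,0,0,0,0,0,0,0,0,0])

```text
clock: 21.55
position: [0.3145, -0.345, 0.014]
ee_rot: [-0.0, -0.67, 0.742, 0.0]
contact_force: [-0.7, 1.6, 3.6]
width: 0.0185
```

>>> carry_out(moves=[50,0,0,0,0,50,0,0,0,0,50,0,0,0,0,50,0,0,0,0,50,0,0,2,0,50,0,0,3,0,60,0,0,3,0.14,60,-1,1,2,0.14,60,-1,1,2,0.14,60,-1,1,0,0.14], squeeze=30)

```text
clock: 22.55
position: [0.2853, -0.3165, 0.1363]
ee_rot: [0.001, 0.851, -0.526, 0.003]
contact_force: [0.2, -0.5, -0.8]
width: 0.0512
```

```bash
cat >> h.py <<'E'
def rings(a,roi,z=.009):
    g=cv2.cvtColor(a,cv2.COLOR_BGR2HSV).astype(int);x0,y0,x1,y1=roi
    m=(g[...,2]>150);M=np.zeros(m.shape,np.uint8);M[y0:y1,x0:x1]=m[y0:y1,x0:x1]
    n,l,s,c=cv2.connectedComponentsWithStats(M)
    for i in range(1,n):
        if s[i,4]>12:
            k=s[i]; ctr=k[:2]+(k[2:4]-1)/2
            print(k.tolist(),ctr,onz("top",[ctr],z)[0].round(4))
E
python3 - <<'E'
from h import *
s=st()
a=shot('top','t8',(260,190,460,340),4); rings(a,(310,200,400,265))
E
```

```text
t22.6 tcp [ 28.53 -31.65  13.63] jaw -153.4 F [ 0.2 -0.5 -0.8] w 0.0512 q [-1.    0.13  1.96 -0.    1.05  1.68]
[378, 200, 22, 19, 216] [388.5 209. ] [ 0.5025 -0.5042  0.009 ]
[358, 227, 14, 11, 87] [364.5 232. ] [ 0.4508 -0.4463  0.009 ]
[338, 231, 10, 10, 34] [342.5 235.5] [ 0.4441 -0.3958  0.009 ]
[349, 241, 10, 10, 44] [353.5 245.5] [ 0.4206 -0.4197  0.009 ]
[358, 248, 10, 10, 36] [362.5 252.5] [ 0.4043 -0.4393  0.009 ]
```

View pics/t8.png

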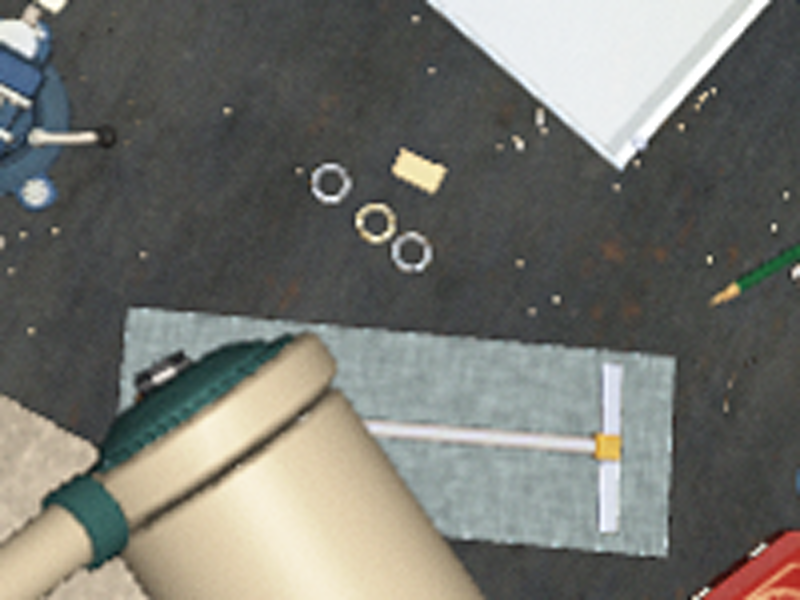

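>>> carry_out(moves=[60,1.4,-0.7,0,0.147,60,1.4,-0.7,0,0.147,60,1.4,-0.7,0,0.147,60,1.4,-0.7,0,0.147,60,1.4,-0.7,0,0.147,60,1.4,-0.7,0,0.147,60,1.4,-0.7,0,0.147,60,1.4,-0.7,0,0.147,60,1.4,-0.7,0,0.147,60,1.4,-0.7,0,0.147])

```text
clock: 23.6
position: [0.4252, -0.3854, 0.133]
ee_rot: [-0.0, 0.984, 0.179, -0.0]
contact_force: [0.6, 0.7, -0.8]
width: 0.0513
```

>>> carry_out(moves=[60,0.6,-0.3,0,0.147,60,0.6,-0.3,0,0.147,60,0.7,-0.3,-2,0.147,60,0,0,-3,0,60,0,0,-3,0,60,0,0,-2,0,60,0,0,0,0,60,0,0,0,0,60,0,0,0,0,60,0,0,0,0])

```text
clock: 24.6
position: [0.4443, -0.3949, 0.0352]
ee_rot: [0.001, 0.922, 0.388, 0.0]
contact_force: [-0.2, -0.8, 0.3]
width: 0.0512
```

```bash
python3 - <<'E'
from h import *
s=st()
E
```

```text
t24.6 tcp [ 44.43 -39.49   3.52] jaw -44.3 F [-0.2 -0.8  0.3] w 0.0512 q [-0.84  0.47  1.73 -0.    0.93 -0.07]
```

>>> carry_out(moves=[60,0,0,-1.5,0,60,0,0,-1.2,0,60,0,-0.1,-0.5,0,0,0,0,0,0,0,0,0,0,0,0,0,0,0,0,0,0,0,0,0,0,0,0,0,0,0,0,0,0,0,0,0,0,0,0])

```text
clock: 25.6
position: [0.4438, -0.3954, 0.0022]
ee_rot: [0.0, 0.921, 0.388, 0.0]
contact_force: [-0.5, 0.2, 2.6]
width: 0.0183
```

>>> carry_out(moves=[0,0,0,3,0,0,0,0,4,0,0,0,0,4,0,0,0,1,3,0,0,2,5,0,0,0,2,5,0,0,0,2,5,0,0,0,2,5,0,0,0,2,5,0,0,0,1.5,5,0,0])

```text
clock: 26.6
position: [0.5514, -0.1033, 0.1418]
ee_rot: [0.0, 0.922, 0.388, 0.0]
contact_force: [-0.0, -0.3, -0.9]
width: 0.0179
```

```bash
python3 - <<'E'
from h import *
s=st()
a=shot('top','t9');rings(a,(310,230,400,265))
E
```

```text
t26.6 tcp [ 55.14 -10.33  14.18] jaw -44.3 F [-0.  -0.3 -0.9] w 0.0179 q [-0.31  0.32  1.68 -0.    1.15  0.46]
[358, 230, 14, 8, 75] [364.5 233.5] [ 0.4474 -0.4462  0.009 ]
[349, 241, 10, 10, 44] [353.5 245.5] [ 0.4206 -0.4197  0.009 ]
[358, 248, 10, 10, 34] [362.5 252.5] [ 0.4043 -0.4393  0.009 ]
```

>>> carry_out(moves=[0,0.7,2.4,0,0,0,0.7,2.4,0,0,0,0.7,2.4,0,0,0,0,0,-3,0,0,0,0,-3,0,0,0,0,-3,0,0,0,0,-1.5,0,0,0,0,0,0,40,0,0,0,0,40,0,0,0,0])

```text
clock: 27.65
position: [0.5727, -0.0334, 0.038]
ee_rot: [0.001, 0.922, 0.388, 0.001]
contact_force: [0.3, -0.6, 0.6]
width: 0.0342
```

>>> carry_out(moves=[40,0,0,0,0,40,0,0,3,0,40,0,0,4,0,40,0,0,4,0,60,-1.5,-4,0,0,60,-2,-5,0,0,60,-2,-5,0,0,60,-2,-5,0,0,60,-2,-5,0,0,60,-2,-5,0,0])

```text
clock: 28.65
position: [0.4632, -0.3071, 0.1481]
ee_rot: [0.001, 0.921, 0.388, 0.001]
contact_force: [0.6, 0.5, 0.5]
width: 0.0511
```

```bash
python3 - <<'E'
from h import *
s=st()
a=shot('top','t10',(130,100,230,220),5);rings(a,(310,230,400,265));rings(a,(150,150,215,210))
E
```

```text
t28.6 tcp [ 46.32 -30.71  14.81] jaw -44.3 F [0.6 0.5 0.5] w 0.0511 q [-0.71  0.31  1.68  0.    1.15  0.06]
[310, 230, 28, 35, 525] [323.5 247. ] [ 0.419  -0.3515  0.009 ]
[358, 230, 14, 8, 71] [364.5 233.5] [ 0.4474 -0.4462  0.009 ]
[349, 241, 10, 10, 37] [353.5 245.5] [ 0.4206 -0.4197  0.009 ]
[358, 249, 5, 8, 14] [360.  252.5] [ 0.4044 -0.4336  0.009 ]
[150, 150, 4, 19, 33] [151.5 159. ] [0.6357 0.0427 0.009 ]
[150, 150, 65, 58, 318] [182.  178.5] [ 0.5871 -0.0287  0.009 ]
[179, 180, 9, 10, 29] [183.  184.5] [ 0.5728 -0.0311  0.009 ]
```

View pics/t10.png

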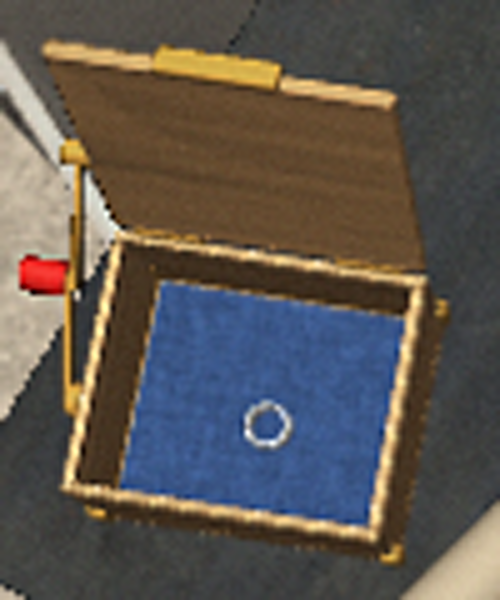

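>>> carry_out(moves=[60,-1.4,-3.8,0,0,60,-1.4,-3.8,0,0,60,-1.4,-3.7,-2,0,60,0,0,-4,0,60,0,0,-4,0,60,0,0,-2.5,0,60,0,0,0,0,60,0,0,0,0,60,0,0,0,0,60,0,0,0,0])

```text
clock: 29.7
position: [0.423, -0.4193, 0.024]
ee_rot: [0.002, 0.921, 0.389, 0.001]
contact_force: [-0.7, 0.8, 0.0]
width: 0.0512
```

```bash
python3 - <<'E'
from h import *
s=st()
E
```

```text
t29.7 tcp [ 42.3  -41.93   2.4 ] jaw -44.3 F [-0.7  0.8  0. ] w 0.0512 q [-0.9   0.49  1.74 -0.    0.91 -0.13]
```

>>> carry_out(moves=[60,-0.2,0,-1,0,60,0,0,-0.8,0,60,0,0,-0.3,0,0,0,0,0,0,0,0,0,0,0,0,0,0,0,0,0,0,0,0,0,0,0,0,0,0,0,0,0,0,0,0,0,0,0,0])

```text
clock: 30.7
position: [0.4199, -0.4182, 0.0009]
ee_rot: [0.0, 0.921, 0.388, 0.0]
contact_force: [0.3, 0.8, -0.4]
width: 0.0184
```

>>> carry_out(moves=[0,0,0,3,0,0,0,0,4,0,0,0,0,4,0,0,0,1,3,0,0,2,5,0,0,0,2,5,0,0,0,2,5,0,0,0,2,5,0,0,0,2,5,0,0,0,2,5,0,0])

```text
clock: 31.7
position: [0.5317, -0.1278, 0.1411]
ee_rot: [0.0, 0.922, 0.388, 0.0]
contact_force: [1.0, -0.6, 0.2]
width: 0.0185
```

```bash
python3 - <<'E'
from h import *
s=st()
a=shot('top','t11');rings(a,(310,230,400,265))
E
```

```text
t31.7 tcp [ 53.17 -12.78  14.11] jaw -44.3 F [ 1.  -0.6  0.2] w 0.0185 q [-0.36  0.3   1.71 -0.    1.13  0.41]
[358, 230, 14, 8, 73] [364.5 233.5] [ 0.4474 -0.4462  0.009 ]
[358, 248, 10, 10, 35] [362.5 252.5] [ 0.4043 -0.4393  0.009 ]
```

>>> carry_out(moves=[0,1.4,2.3,0,0,0,1.4,2.3,0,0,0,1.5,2.2,0,0,0,0,0,-3,0,0,0,0,-3,0,0,0,0,-3,0,0,0,0,-1.5,0,0,0,0,0,0,40,0,0,0,0,40,0,0,0,0])

```text
clock: 32.75
position: [0.5754, -0.0621, 0.0371]
ee_rot: [0.001, 0.921, 0.388, 0.001]
contact_force: [0.0, 0.9, 0.5]
width: 0.0341
```

>>> carry_out(moves=[40,0,0,0,0,40,0,0,3,0,40,0,0,4,0,40,0,0,4,0,60,-1.5,-4,0,0,60,-2,-5,0,0,60,-2,-5,0,0,60,-2,-5,0,0,60,-2,-5,0,0,60,-2,-5,0,0])

```text
clock: 33.75
position: [0.4657, -0.3357, 0.1471]
ee_rot: [0.001, 0.921, 0.388, 0.001]
contact_force: [1.1, -0.1, 0.6]
width: 0.0511
```

```bash
python3 - <<'E'
from h import *
s=st()
a=shot('top','t12');rings(a,(345,230,400,265));rings(a,(150,150,215,210),.012)
E
```

```text
t33.8 tcp [ 46.57 -33.57  14.71] jaw -44.3 F [ 1.1 -0.1  0.6] w 0.0511 q [-0.75  0.33  1.64  0.    1.17  0.03]
[345, 230, 17, 26, 267] [353.  242.5] [ 0.4275 -0.4189  0.009 ]
[365, 231, 7, 7, 25] [368. 234.] [ 0.446  -0.4541  0.009 ]
[358, 249, 5, 8, 14] [360.  252.5] [ 0.4044 -0.4336  0.009 ]
[150, 150, 4, 19, 34] [151.5 159. ] [0.6348 0.0418 0.012 ]
[150, 150, 65, 58, 324] [182.  178.5] [ 0.5864 -0.0294  0.012 ]
[191, 179, 9, 9, 35] [195. 183.] [ 0.5749 -0.0595  0.012 ]
[179, 180, 9, 10, 31] [183.  184.5] [ 0.5721 -0.0318  0.012 ]
```

>>> carry_out(moves=[60,-2,-3.5,0,0,60,-2,-3.5,0,0,60,-2.1,-3.4,-2,0,60,0,0,-4,0,60,0,0,-4,0,60,0,0,-2.5,0,60,0,0,-1,0,60,0,0,0,0,60,0,0,0,0,60,0,0,0,0])

```text
clock: 34.8
position: [0.4066, -0.4389, 0.0128]
ee_rot: [0.002, 0.921, 0.389, 0.0]
contact_force: [0.8, -0.4, -0.1]
width: 0.0515
```

>>> carry_out(moves=[60,0,0,-0.8,0,60,0,0,-0.2,0,60,0,0,0,0,0,0,0,0,0,0,0,0,0,0,0,0,0,0,0,0,0,0,0,0,0,0,0,0,0,0,0,0,0,0,0,0,0,0,0])

```text
clock: 35.8
position: [0.4055, -0.4379, 0.001]
ee_rot: [0.0, 0.921, 0.388, 0.0]
contact_force: [-0.2, -0.5, 2.0]
width: 0.0185
```

>>> carry_out(moves=[0,0,0,3,0,0,0,0,4,0,0,0,0,4,0,0,0,1,3,0,0,2,5,0,0,0,2,5,0,0,0,2,5,0,0,0,2,5,0,0,0,2,5,0,0,0,2,5,0,0])

```text
clock: 36.8
position: [0.5172, -0.1473, 0.1407]
ee_rot: [0.0, 0.922, 0.388, 0.0]
contact_force: [1.3, 0.1, 0.0]
width: 0.0187
```

```bash
python3 - <<'E'
from h import *
s=st()
a=shot('top','t13');rings(a,(310,230,400,265))
E
```

```text
t36.8 tcp [ 51.72 -14.73  14.07] jaw -44.3 F [1.3 0.1 0. ] w 0.0187 q [-0.41  0.29  1.73 -0.    1.13  0.37]
[358, 230, 14, 8, 72] [364.5 233.5] [ 0.4474 -0.4462  0.009 ]
```

>>> carry_out(moves=[0,1.4,3.6,0,0,0,1.4,3.6,0,0,0,1.4,3.6,0,0,0,1.4,3.6,0,0,0,0,0,-3,0,0,0,0,-3,0,0,0,0,-3,0,0,0,0,-1.5,0,0,0,0,0,0,0,0,0,0,0])

```text
clock: 37.85
position: [0.573, -0.0055, 0.0358]
ee_rot: [-0.0, 0.922, 0.388, -0.0]
contact_force: [0.4, 0.3, 0.1]
width: 0.0183
```

>>> carry_out(moves=[40,0,0,0,0,40,0,0,0,0,40,0,0,0,0,40,0,0,3,0,40,0,0,4,0,40,0,0,4,0,0,-3,-4,1,0,0,-3,-5,1,0,0,-3,-5,1,0,0,-3,-5,1,0])

```text
clock: 38.85
position: [0.4664, -0.1724, 0.1821]
ee_rot: [0.001, 0.921, 0.389, 0.001]
contact_force: [0.8, -1.8, 0.5]
width: 0.0001
```

```bash
python3 - <<'E'
from h import *
s=st()
a=shot('top','t14',(120,90,400,300),2.8);rings(a,(150,150,215,210),.012)
b=shot('scene','s14')
def cen(im,n,roi):
    g=cv2.cvtColor(im,cv2.COLOR_BGR2HSV);m=cv2.inRange(g,(0,150,90),(8,255,255))|cv2.inRange(g,(174,150,90),(180,255,255))
    M=np.zeros_like(m);x0,y0,x1,y1=roi;M[y0:y1,x0:x1]=m[y0:y1,x0:x1];ys,xs=np.nonzero(M);print(n,len(xs),xs.mean(),ys.mean(),xs.min(),xs.max(),ys.min(),ys.max());return [xs.mean(),ys.mean()]
p=cen(a,"top",(120,140,160,170))
e=proj("scene",[[.625,.05,.08]])[0];print(e)
q=cen(b,"scene",tuple(int(v) for v in(e[0]-20,e[1]-20,e[0]+20,e[1]+20)))
o1,r1=ray("top",[p]);o2,r2=ray("scene",[q]);A=np.c_[r1[0],-r2[0]];k=np.linalg.lstsq(A,o2-o1,rcond=None)[0]
print(o1+k[0]*r1[0],o2+k[1]*r2[0])
E
```

```text
t38.9 tcp [ 46.64 -17.24  18.21] jaw -44.2 F [ 0.8 -1.8  0.5] w 0.0001 q [-0.49  0.19  1.75 -0.    1.2   0.28]
[151, 150, 64, 57, 2662] [182.5 178. ] [ 0.5876 -0.0305  0.012 ]
[150, 197, 38, 8, 81] [168.5 200.5] [0.5353 0.0013 0.012 ]
top 15 134.93333333333334 153.4 134 136 151 156
[254.67200047 179.11317099]<stdin>:7: RuntimeWarning: Mean of empty slice.
  ret = ret.dtype.type(ret / rcount)
Traceback (most recent call last):
ValueError: zero-size array to reduction operation minimum which has no identity
```

View pics/t14.png

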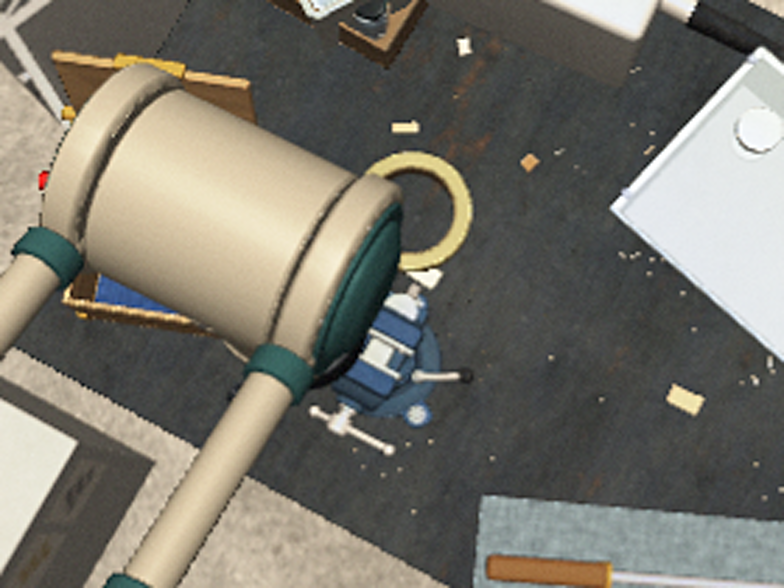

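>>> carry_out(moves=[0,0,-3,0,0,0,0,-4,0,0,0,0,-4,0,0,0,0,-4,0,0,0,0,0,0,0,0,0,0,0,0,0,0,0,0,0,0,0,0,0,0,0,0,0,0,0,0,0,0,0,0])

```text
clock: 39.95
position: [0.4676, -0.3204, 0.1812]
ee_rot: [0.0, 0.921, 0.389, 0.0]
contact_force: [0.2, 0.6, -0.3]
width: -0.0002
```

```bash
python3 - <<'E'
from h import *
s=st()
a=shot('top','t15');rings(a,(150,150,215,210),.012)
b=shot('scene','s15')
def cen(im,n,roi):
    g=cv2.cvtColor(im,cv2.COLOR_BGR2HSV);m=cv2.inRange(g,(0,150,90),(8,255,255))|cv2.inRange(g,(174,150,90),(180,255,255))
    M=np.zeros_like(m);x0,y0,x1,y1=roi;M[y0:y1,x0:x1]=m[y0:y1,x0:x1];ys,xs=np.nonzero(M);print(n,len(xs),xs.mean(),ys.mean(),xs.min(),xs.max(),ys.min(),ys.max());return [xs.mean(),ys.mean()]
p=cen(a,"top",(120,140,160,170))
q=cen(b,"scene",(234,159,274,199))
o1,r1=ray("top",[p]);o2,r2=ray("scene",[q]);A=np.c_[r1[0],-r2[0]];k=np.linalg.lstsq(A,o2-o1,rcond=None)[0]
print(o1+k[0]*r1[0],o2+k[1]*r2[0])
E
```

```text
t40.0 tcp [ 46.76 -32.04  18.12] jaw -44.2 F [ 0.2  0.6 -0.3] w -0.0002 q [-0.72  0.3   1.6   0.    1.24  0.05]
[150, 150, 4, 19, 33] [151.5 159. ] [0.6348 0.0418 0.012 ]
[150, 150, 65, 58, 319] [182.  178.5] [ 0.5864 -0.0294  0.012 ]
[191, 179, 9, 9, 30] [195. 183.] [ 0.5749 -0.0595  0.012 ]
[168, 180, 9, 10, 34] [172.  184.5] [ 0.5728 -0.0064  0.012 ]
[179, 180, 9, 10, 30] [183.  184.5] [ 0.5721 -0.0318  0.012 ]
top 61 138.31147540983608 154.50819672131146 134 143 151 158
scene 13 253.69230769230768 176.53846153846155 252 256 175 178
[0.62177458 0.04587498 0.0931363 ] [0.61938363 0.04754712 0.09296358]
```

>>> carry_out(moves=[0,1.4,3.7,0,-0.1,0,1.4,3.7,0,-0.1,0,1.4,3.7,0,-0.1,0,1.5,3.7,0,-0.1,0,1.5,3.7,0,-0.1,0,1.5,3.7,0,-0.1,0,1.5,3.7,0,-0.1,0,1.5,3.7,0,-0.1,0,1.5,3.7,0,-0.1,0,1.5,3.7,0,-0.03])

```text
clock: 41.05
position: [0.6148, 0.0505, 0.1811]
ee_rot: [0.0, 0.998, -0.067, 0.0]
contact_force: [0.5, -0.0, -0.0]
width: 0.0002
```

>>> carry_out(moves=[0,0,0,-2,0,0,0,0,-2,0,0,0,0,-1.5,0,0,0,0,-1,0,0,0,0,0,0,0,0,0,0,0,0,0,0,0,0,0,0,0,0,0,0,0,0,0,0,0,0,0,0,0])

```text
clock: 42.05
position: [0.6146, 0.0487, 0.1164]
ee_rot: [0.0, 0.998, -0.066, 0.0]
contact_force: [0.8, -0.2, -0.5]
width: -0.0003
```

```bash
python3 - <<'E'
from h import *
s=st(); a=shot('top','t16',(100,80,240,220),4); b=shot('scene','s16',(180,100,330,230),4)
E
```

```text
t42.0 tcp [61.46  4.87 11.64] jaw -97.6 F [ 0.8 -0.2 -0.5] w -0.0003 q [-0.03  0.42  1.59 -0.    1.14  1.67]
```

View pics/s16.png

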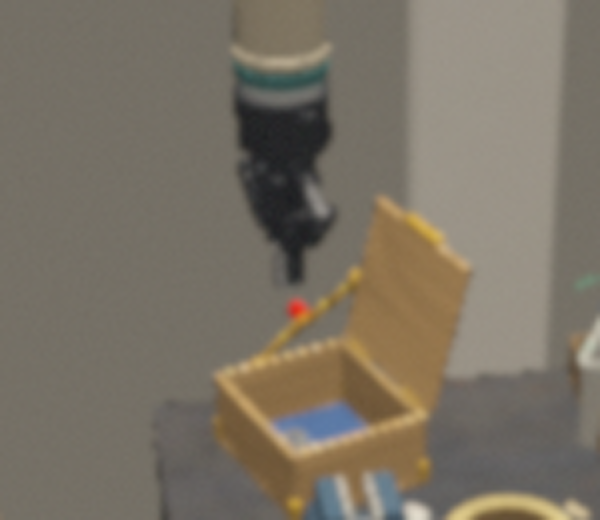

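>>> carry_out(moves=[0,0.6,0.3,0,0,0,0,0,-1,0,0,0,0,-1,0,0,0,0,-0.3,0,0,0,0,-0.2,0,0,0,0,-0.2,0,0,0,0,-0.2,0,0,0,0,0,0,0,0,0,0,0,0,0,0,0,0])

```text
clock: 43.15
position: [0.6247, 0.0512, 0.0889]
ee_rot: [0.0, 0.998, -0.066, 0.005]
contact_force: [4.1, -1.4, 6.7]
width: 0.0
```

>>> carry_out(moves=[0,0,0,0.4,0,0,0,0,0.4,0,0,0,0,0,0,0,0,0,0,0,0,0,0,0,0,0,0,0,0,0,0,0,0,0,0,0,0,0,0,0,0,0,0,0,0,0,0,0,0,0])

```text
clock: 44.15
position: [0.6204, 0.0518, 0.095]
ee_rot: [0.0, 0.998, -0.066, -0.0]
contact_force: [-0.1, 0.2, 0.4]
width: 0.0002
```

```bash
python3 - <<'E'
from h import *
s=st(); a=shot('top','t17',(100,80,240,220),4); b=shot('scene','s17',(180,100,330,230),4)
g=cv2.cvtColor(b,cv2.COLOR_BGR2HSV);m=cv2.inRange(g,(0,130,90),(10,255,255));m[:140]=0;m[220:]=0;m[:,:220]=0;m[:,290:]=0
ys,xs=np.nonzero(m);print(xs.min(),xs.max(),ys.min(),ys.max(),xs.mean(),ys.mean())
E
```

```text
t44.1 tcp [62.04  5.18  9.5 ] jaw -97.6 F [-0.1  0.2  0.4] w 0.0002 q [-0.03  0.45  1.6  -0.    1.1   1.67]
253 257 176 180 254.88235294117646 178.11764705882354
```

```bash
python3 - <<'E'
from h import *
for z in(.078,.082,.086): print(z,onz("scene",[[254.2,177.2]],z)[0].round(4),onz("top",[[138.3,154.5]],z)[0].round(4))
print(proj("scene",[[.6204,.0518,.095]]),proj("top",[[.6204,.0518,.095]]))
E
```

```text
0.078 [0.6339 0.0641 0.078 ] [0.6264 0.0509 0.078 ]
0.082 [0.6296 0.0585 0.082 ] [0.6252 0.0496 0.082 ]
0.086 [0.6254 0.0528 0.086 ] [0.624  0.0483 0.086 ]
[[253.13637214 175.42636449]] [[135.23101074 154.94686649]]
```

View pics/s17.png

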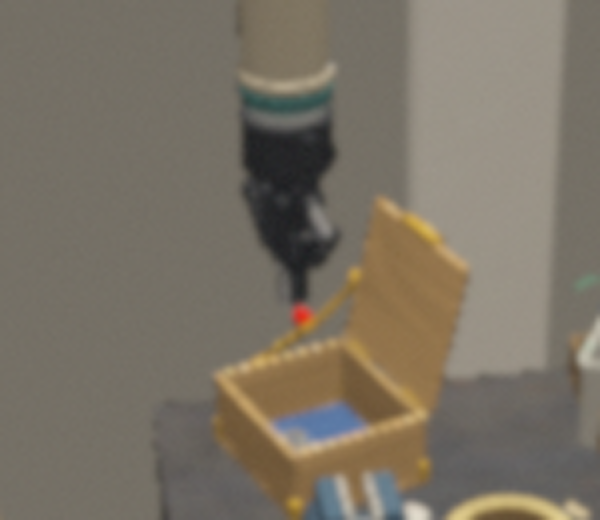

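>>> carry_out(moves=[0,0,0,-0.4,0,0,0,0,-0.3,0,0,0.1,0,-0.2,0,0,0,0,-0.2,0,0,0.1,0,-0.2,0,0,0,0,-0.2,0,0,0.1,0,-0.2,0,0,0,0,-0.2,0,0,0,0,0,0,0,0,0,0,0])

```text
clock: 45.25
position: [0.6257, 0.0509, 0.0779]
ee_rot: [0.001, 0.998, -0.066, 0.003]
contact_force: [0.9, -1.8, 8.0]
width: 0.0002
```

```bash
python3 - <<'E'
from h import *
s=st(); a=shot('top','t18',(100,80,240,220),4); b=shot('scene','s18',(180,100,330,230),4)
g=cv2.cvtColor(b,cv2.COLOR_BGR2HSV);m=cv2.inRange(g,(0,130,90),(10,255,255));m[:140]=0;m[220:]=0;m[:,:220]=0;m[:,290:]=0
ys,xs=np.nonzero(m);print(xs.min(),xs.max(),ys.min(),ys.max(),xs.mean(),ys.mean())
E
```

```text
t45.2 tcp [62.57  5.09  7.79] jaw -97.6 F [ 0.9 -1.8  8. ] w 0.0002 q [-0.03  0.47  1.61 -0.    1.06  1.67]
255 258 179 182 256.46153846153845 180.84615384615384
```

>>> carry_out(moves=[0,0,0.1,-0.2,0,0,0,0.1,-0.2,0,0,0,0.1,-0.2,0,0,0,0.1,-0.2,0,0,0,0,0,0,0,0,0,0,0,0,0,0,0,0,0,0,0,0,0,0,0,0,0,0,0,0,0,0,0])

```text
clock: 46.35
position: [0.6271, 0.0515, 0.0729]
ee_rot: [0.003, 0.998, -0.065, 0.005]
contact_force: [-1.3, -10.0, 20.7]
width: 0.0002
```

```bash
cat > red.py <<'E'
from h import *
s=st(); a=shot('top','x'); b=shot('scene','y')
g=cv2.cvtColor(b,cv2.COLOR_BGR2HSV);m=cv2.inRange(g,(0,130,90),(10,255,255));m[:140]=0;m[220:]=0;m[:,:220]=0;m[:,290:]=0
ys,xs=np.nonzero(m);print(xs.min(),xs.max(),ys.min(),ys.max(),xs.mean(),ys.mean())
E
python3 red.py
```

```text
t46.4 tcp [62.71  5.15  7.29] jaw -97.5 F [ -1.3 -10.   20.7] w 0.0002 q [-0.02  0.47  1.62 -0.01  1.04  1.68]
255 258 181 184 256.5 182.25
```

>>> carry_out(moves=[0,0,0,0.3,0,0,0,0,0.7,0,0,0,0,2,0,0,0,0,2,0,0,0,0,0,0,0,0,0,0,0,0,0,0,0,0,0,0,0,0,0,0,0,0,0,0,0,0,0,0,0])

```text
clock: 47.45
position: [0.6231, 0.0558, 0.1174]
ee_rot: [0.0, 0.998, -0.066, -0.001]
contact_force: [1.2, -0.5, 0.2]
width: -0.0
```

```bash
python3 red.py; python3 -c "
from h import *
a=cv2.imread('pics/x.png')
g=cv2.cvtColor(a,cv2.COLOR_BGR2HSV);m=cv2.inRange(g,(0,130,90),(10,255,255));m[:140]=0;m[180:]=0;m[:,:110]=0;m[:,165:]=0
ys,xs=np.nonzero(m);print(len(xs),xs.min(),xs.max(),ys.min(),ys.max())
b=cv2.imread('pics/y.png');A=cv2.resize(a[60:230,110:240],None,fx=3,fy=3.);B=cv2.resize(b[130:230,210:310],None,fx=4,fy=4.)
h=max(len(A),len(B));f=lambda I:cv2.copyMakeBorder(I,0,h-len(I),0,0,0)
cv2.imwrite('pics/comb.png',np.hstack([f(A),f(B)]))"
```

```text
t47.5 tcp [62.31  5.58 11.74] jaw -97.6 F [ 1.2 -0.5  0.2] w -0.0 q [-0.02  0.43  1.56 -0.    1.15  1.68]
254 258 180 183 256.1333333333333 181.93333333333334
56 138 146 151 157
```

```bash
python3 - <<'E'
from h import *
f=lambda p:np.array(p)/5+[130,100]
print("hinge ends",onz("top",f([[122,237],[425,278]]),.067).round(4))
print("top edge ends",onz("top",f([[45,48],[393,100]]),.188).round(4))
print("front rim outer",onz("top",f([[65,492],[378,543]]),.065).round(4))
E
```

```text
hinge ends [[ 0.6451  0.0194  0.067 ]
 [ 0.623  -0.1144  0.067 ]]
top edge ends [[ 0.6835  0.0149  0.188 ]
 [ 0.659  -0.1206  0.188 ]]
front rim outer [[ 0.5312  0.043   0.065 ]
 [ 0.5051 -0.0931  0.065 ]]
```

View pics/comb.png

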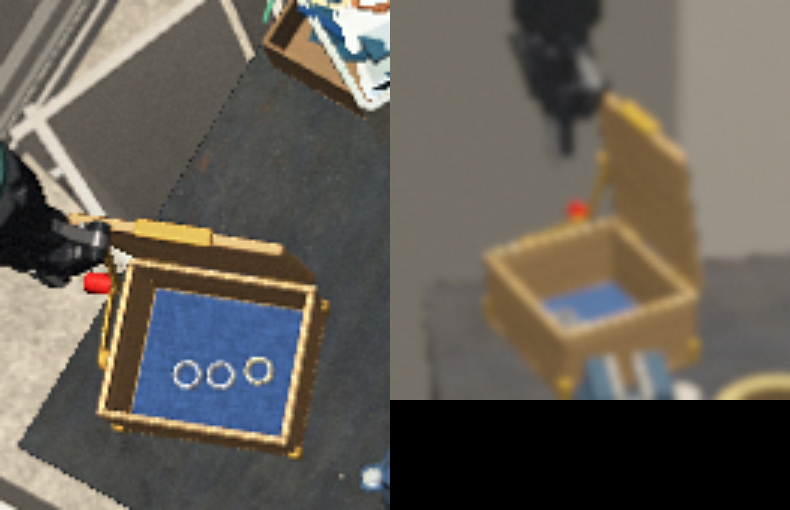

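>>> carry_out(moves=[0,0,0,3.3,0,0,0,0,3.3,0,0,0,0,3.3,0,0,0,0,3.3,0,0,1.1,-1.9,0,0,0,1.1,-1.9,0,0,0,1.1,-1.9,0,0,0,1.1,-1.9,0,0,0,1.1,-1.9,0,0,0,1.1,-1.9,0,0])

```text
clock: 48.55
position: [0.6899, -0.0606, 0.2481]
ee_rot: [-0.0, 0.998, -0.067, -0.001]
contact_force: [1.1, 0.6, -0.7]
width: -0.0002
```

>>> carry_out(moves=[0,0.2,0,0,0,0,0,0,-1.5,0,0,0,0,-1.5,0,0,0,0,-1.5,0,0,0,0,-1.5,0,0,0,0,-1.5,0,0,0,0,-1,0,0,0,0,0,0,0,0,0,0,0,0,0,0,0,0])

```text
clock: 49.55
position: [0.692, -0.0583, 0.1659]
ee_rot: [0.0, 0.998, -0.066, 0.001]
contact_force: [0.1, 0.3, 0.4]
width: 0.0
```

```bash
python3 red.py; python3 - <<'E'
import numpy as np
H=np.array([.634,-.0475]);u=np.array([.991,-.1305])
for ph in(5,15,25,35,45,55,65,75,85,90):
    p=np.radians(ph);d=-.095*np.sin(p)+.004*np.cos(p)+.011;z=.067+.095*np.cos(p)+.004*np.sin(p)
    print(ph,(H+d*u).round(4),round(z,4))
E
```

```text
t49.5 tcp [69.2  -5.83 16.59] jaw -97.6 F [0.1 0.3 0.4] w 0.0 q [-0.18  0.49  1.33  0.    1.32  1.52]
254 258 180 183 256.1333333333333 181.93333333333334
5 [ 0.6406 -0.0484] 0.162
15 [ 0.6244 -0.0462] 0.1598
25 [ 0.6087 -0.0442] 0.1548
35 [ 0.5941 -0.0423] 0.1471
45 [ 0.5811 -0.0405] 0.137
55 [ 0.5701 -0.0391] 0.1248
65 [ 0.5613 -0.0379] 0.1108
75 [ 0.555  -0.0371] 0.0955
85 [ 0.5515 -0.0366] 0.0793
90 [ 0.5508 -0.0365] 0.071
```

>>> carry_out(moves=[0,-0.7,0.12,0,0,0,-0.7,0.12,0,0,0,-0.7,0.12,0,0,0,-0.7,0.12,0,0,0,-0.7,0.12,0,0,0,-0.7,0.12,0,0,0,-0.7,0.12,-0.1,0,0,-0.6,0.12,-0.1,0,0,-0.6,0.12,-0.2,0,0,-0.6,0.12,-0.2,0])

```text
clock: 50.65
position: [0.6247, -0.0463, 0.1595]
ee_rot: [0.0, 0.998, -0.066, 0.001]
contact_force: [2.3, 0.6, 3.0]
width: 0.0001
```

>>> carry_out(moves=[0,-0.5,0.1,-0.15,0,0,-0.5,0.1,-0.15,0,0,-0.5,0.1,-0.2,0,0,-0.5,0.1,-0.2,0,0,-0.5,0,-0.25,0,0,-0.4,0,-0.25,0,0,-0.4,0,-0.25,0,0,-0.4,0,-0.3,0,0,-0.3,0,-0.3,0,0,-0.3,0,-0.3,0])

```text
clock: 51.65
position: [0.5808, -0.0422, 0.1353]
ee_rot: [0.0, 0.998, -0.066, -0.0]
contact_force: [0.1, 1.1, 2.0]
width: 0.0004
```

```bash
python3 red.py;  python3 - <<'E'
from h import *
b=cv2.imread('pics/y.png');
# wood mask column extents in scene above chest
print(proj("scene",[[.5811,-.04,.137],[.545,-.036,.16]]).round(0))
E
```

```text
t51.6 tcp [58.08 -4.22 13.53] jaw -97.6 F [0.1 1.1 2. ] w 0.0004 q [-0.19  0.36  1.64 -0.    1.15  1.51]
255 256 185 186 255.33333333333334 185.33333333333334
[[261. 179.]
 [251. 175.]]
```

>>> carry_out(moves=[0,-0.35,0.1,-0.3,0,0,-0.35,0.1,-0.35,0,0,-0.3,0.1,-0.35,0,0,-0.3,0.1,-0.4,0,0,-0.3,0.1,-0.4,0,0,-0.25,0,-0.4,0,0,-0.25,0,-0.4,0,0,-0.2,0,-0.45,0,0,-0.2,0,-0.45,0,0,-0.1,0,-0.45,0])

```text
clock: 52.75
position: [0.5546, -0.037, 0.0954]
ee_rot: [-0.0, 0.998, -0.066, -0.001]
contact_force: [-0.3, 1.0, 0.9]
width: 0.0002
```

>>> carry_out(moves=[0,-0.1,0,-0.3,0,0,-0.1,0,-0.3,0,0,-0.1,0,-0.2,0,0,-0.1,0,-0.2,0,0,0,0,-0.2,0,0,0,0,-0.2,0,0,0,0,-0.1,0,0,0,0,-0.1,0,0,0,0,0,0,0,0,0,0,0])

```text
clock: 53.75
position: [0.5516, -0.0373, 0.08]
ee_rot: [0.0, 0.998, -0.066, 0.0]
contact_force: [1.0, 0.8, -0.3]
width: 0.0005
```

```bash
python3 red.py
```

```text
t53.8 tcp [55.16 -3.73  8.  ] jaw -97.6 F [ 1.   0.8 -0.3] w 0.0005 q [-0.19  0.37  1.78 -0.    1.    1.51]Traceback (most recent call last):
  File "red.py", line 4, in <module>
    ys,xs=np.nonzero(m);print(xs.min(),xs.max(),ys.min(),ys.max(),xs.mean(),ys.mean())
                              ~~~~~~^^
    return umr_minimum(a, axis, None, out, keepdims, initial, where)
ValueError: zero-size array to reduction operation minimum which has no identity
```

>>> carry_out(moves=[0,0,0,-0.2,0,0,0,0,-0.1,0,0,0,0,-0.1,0,0,0,0,-0.1,0,0,0,0,-0.1,0,0,0,0,-0.1,0,0,0,0,-0.1,0,0,0,0,0,0,0,0,0,0,0,0,0,0,0,0])

```text
clock: 54.85
position: [0.5514, -0.0372, 0.0748]
ee_rot: [0.0, 0.998, -0.066, 0.001]
contact_force: [-5.4, 1.1, 19.2]
width: -0.0001
```

>>> carry_out(moves=[0,0,0,0.2,0,0,0,0,0.5,0,0,0,0,1,0,0,0,0,3,0,0,0,0,4,0,0,0,0,4,0,0,-2,-4,0,0,0,-3,-5,0,0,0,-3,-5,0,0,0,-2,-5,0,0])

```text
clock: 55.85
position: [0.4598, -0.2101, 0.1996]
ee_rot: [0.0, 0.998, -0.066, 0.0]
contact_force: [0.6, -0.1, 0.2]
width: 0.0001
```

>>> carry_out(moves=[0,-1,-5,0,0,0,0,-4,0,0,0,0,0,0,0,0,0,0,0,0,0,0,0,0,0,0,0,0,0,0,0,0,0,0,0,0,0,0,0,0,0,0,0,0,0,0,0,0,0,0])

```text
clock: 56.85
position: [0.4517, -0.2982, 0.1991]
ee_rot: [0.0, 0.998, -0.066, 0.0]
contact_force: [0.3, -0.6, 0.3]
width: 0.0001
```

```bash
python3 - <<'E'
from h import *
st();a=shot('top','f1');b=shot('scene','f2')
g=cv2.cvtColor(a,cv2.COLOR_BGR2HSV)
m=cv2.inRange(g,(8,60,50),(25,230,255));m[:120]=0;m[225:]=0;m[:,:125]=0;m[:,225:]=0
c=max(cv2.findContours(m,0,2)[0],key=cv2.contourArea);print(cv2.contourArea(c))
bx=cv2.boxPoints(cv2.minAreaRect(c));P=onz("top",bx,.074)[:,:2]
print(bx.round(1).tolist(),P.round(3).tolist(),[np.linalg.norm(P[i]-P[i-1]).round(3) for i in range(4)],P.mean(0))
blue=cv2.inRange(g,(100,90,50),(125,255,255))[145:215,140:220];print("blue left",int((blue>0).sum()))
red=cv2.inRange(g,(0,130,90),(10,255,255));red[:130]=0;red[230:]=0;red[:,:100]=0;red[:,230:]=0
ys,xs=np.nonzero(red);print("red",len(xs),xs.mean() if len(xs) else 0,ys.mean() if len(xs) else 0)
# vial, wax, blade
m=cv2.inRange(g,(45,100,40),(85,255,255));m[:90]=0;m[240:]=0;m[:,:330]=0;m[:,480:]=0
ys,xs=np.nonzero(m);print("wax",toR(onz("top",[[xs.mean(),ys.mean()]],.093)))
t0=cv2.imread("t.png")
print("vial diff",np.abs(a[122:152,375:408].astype(int)-t0[122:152,375:408]).mean())
# lid front edge in the scene view: brightness profile along chest front
for h in(.065,.073,.08,.09):
    print(h,proj("scene",[[.518,-.03,h]])[0].round(1))
E
```

```text
t56.9 tcp [ 45.17 -29.82  19.91] jaw -97.5 F [ 0.3 -0.6  0.3] w 0.0001 q [-0.71  0.25  1.63 -0.    1.27  0.99]
4356.0
[[133.60000610351562, 214.5], [144.8000030517578, 141.10000610351562], [234.10000610351562, 154.6999969482422], [222.89999389648438, 228.10000610351562]] [[0.495, 0.059], [0.658, 0.039], [0.622, -0.157], [0.46, -0.132]] [np.float64(0.194), np.float64(0.164), np.float64(0.199), np.float64(0.164)] [ 0.55867622 -0.04774473]
blue left 0
red 7 144.71428571428572 169.42857142857142
wax [[ 0.00589756 -0.04538274]]
vial diff 16.052525252525253
0.065 [243.5 203.7]
0.073 [243.4 201.6]
0.08 [243.3 199.7]
0.09 [243.2 197. ]
```

>>> carry_out(moves=[0,-2,0,0,0,0,-3,1,0,0,0,-3,1,0,0,0,-3,1,0,0,0,-3,2,0,0,0,-2,2,0,0,0,0,2,0,0,0,0,0,0,0,0,0,0,0,0,0,0,0,0,0])

```text
clock: 57.95
position: [0.2922, -0.2095, 0.1992]
ee_rot: [0.001, 0.998, -0.066, 0.0]
contact_force: [-0.5, -0.5, -0.4]
width: 0.0001
```

```bash
python3 - <<'E'
from h import *
st();a=shot('top','g1');b=shot('scene','g2')
g=cv2.cvtColor(a,cv2.COLOR_BGR2HSV)
m=cv2.inRange(g,(45,100,40),(85,255,255));m[:90]=0;m[240:]=0;m[:,:330]=0;m[:,480:]=0
ys,xs=np.nonzero(m);print("wax",len(xs),toR(onz("top",[[xs.mean(),ys.mean()]],.093)))
t0=cv2.imread("t.png")
print("vial diff",np.abs(a[122:152,375:408].astype(int)-t0[122:152,375:408]).mean())
# scoop: blade + wood
w=cv2.inRange(g,(5,100,60),(18,255,255));w[:260]=0;w[320:]=0;w[:,:275]=0;w[:,345:]=0
n,l,s,c=cv2.connectedComponentsWithStats(w);i=1+s[1:,4].argmax();print("grip",s[i],onz("top",[c[i]],.045))
m=cv2.inRange(g,(110,8,150),(150,80,255));m[:260]=0;m[330:]=0;m[:,:395]=0;m[:,425:]=0
ys,xs=np.nonzero(m);print("blade",len(xs),onz("top",[[xs.mean(),ys.mean()]],.03) if len(xs) else 0)
# lid: tight wood mask
d=cv2.absdiff(a,t0).max(2)
w=cv2.inRange(g,(8,80,90),(22,230,255));w[:125]=0;w[225:]=0;w[:,:125]=0;w[:,225:]=0
w=cv2.morphologyEx(w,cv2.MORPH_OPEN,np.ones((5,5)))
c=max(cv2.findContours(w,0,2)[0],key=cv2.contourArea);q=cv2.approxPolyDP(c,5,True).reshape(-1,2)
for z in(.074,):print(q.tolist(),onz("top",q,z)[:,:2].round(3).tolist())
# scene: same mask
g2=cv2.cvtColor(b,cv2.COLOR_BGR2HSV);w=cv2.inRange(g2,(8,80,90),(22,230,255));w[:140]=0;w[260:]=0;w[:,:205]=0;w[:,310:]=0
c=max(cv2.findContours(w,0,2)[0],key=cv2.contourArea);q=cv2.approxPolyDP(c,3,True).reshape(-1,2);print("scene",q.tolist())
H=np.array([.634,-.0475]);u=np.array([.991,-.1305]);v=np.array([.1305,.991])
print("lid corners pred",proj("scene",[np.r_[H-k*u+s*v,.073] for k,s in((0,.07),(0,-.07),(.125,-.07),(.125,.07))]).round(0).tolist(),proj("top",[np.r_[H-k*u+s*v,.074] for k,s in((0,.07),(0,-.07),(.125,-.07),(.125,.07))]).round(0).tolist())
E
```

```text
t58.0 tcp [ 29.22 -20.95  19.92] jaw -97.6 F [-0.5 -0.5 -0.4] w 0.0001 q [-0.82 -0.03  1.96 -0.    1.22  0.89]
wax 439 [[ 0.03541701 -0.05414979]]
vial diff 3.165656565656566
grip [294 288  44  13 379] [[ 0.31606971 -0.32624266  0.045     ]]
blade 135 [[ 0.2955828  -0.53536194  0.03      ]]
[[152, 145], [143, 164], [142, 200], [203, 209], [213, 154]] [[0.648, 0.023], [0.606, 0.042], [0.526, 0.042], [0.503, -0.089], [0.625, -0.111]]
scene [[267, 182], [250, 183], [232, 191], [234, 210], [253, 230], [259, 218], [264, 217], [269, 225], [271, 217], [287, 219], [286, 199]]
lid corners pred [[264.0, 182.0], [287.0, 201.0], [253.0, 213.0], [231.0, 193.0]] [[152.0, 147.0], [216.0, 154.0], [208.0, 210.0], [144.0, 203.0]]
```

```bash
python3 - <<'E'
from h import *
a=cv2.imread("pics/g1.png");t=cv2.imread("t.png")
f=lambda I:cv2.cvtColor(I,cv2.COLOR_BGR2GRAY)[122:154,373:410].astype(np.float32)
print(cv2.phaseCorrelate(f(t),f(a),cv2.createHanningWindow((37,32),cv2.CV_32F)))
r=lambda I:I[150:200,340:360].astype(int);print("roof diff",np.abs(r(a)-r(t)).mean())
manip.sign_off();st()
E
```

```text
((-0.03632683428776673, -0.009067988237042357), 0.9888629287015647)
roof diff 3.228
the job is handed in; nothing more can be done
the job is handed in; nothing more can be done
```

The job is done and handed in at about 58 s of the 210 s allowed. Three ring blanks were present in this run: two white and one gold.

- **Wax block:** I set it on the riser's roof before the scoop went in. It is still exactly where I placed it.
- **Blanks:** one pull with the scoop brought all three out, and I saw no knock against the riser. The last clear picture, taken before the lid came down, showed all three on the chest floor.
- **Scoop:** it was set down on its mat under light contact and lies with the grip end as before. Its grip is within 1 mm of the mat's origin and its direction within about 1 degree.
- **Vial:** it shows no shift between the first and last pictures (under 0.1 pixel).
- **Stay:** pressing the red pad about 18 mm down broke the stay while the lid was still up. The last picture I could view showed it folded. The first press went only a few millimetres, so I eased off and pressed again.
- **Lid:** I pushed it forward from behind along its arc, then slowly down until the fingers met a firm 19 N stop with their tips at 75 mm. Seen from above afterwards, its outline measures about 124 x 135 mm, against 125 x 140 mm for a flat, shut lid, and no chest floor shows.

Two things are less certain. The final state, including the shut lid, was checked only by measurement, because I had used all 16 picture views. One check just before the end seemed to show the wax block and vial moved. That was the arm blocking the camera, and a repeat with the arm clear agreed with the earlier readings.

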